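Lock the vial rack onto the mixer with its T-key

ROBOT

A 6-joint arm with a two-finger parallel gripper is mounted at the origin on the work surface. World frame = base frame: x ahead of the robot, y to its left, z up, the work surface at z = 0. Lengths are in mm, angles in rad, forces in N, time in s.
With the tool pointing down it reaches from about 300 to 775 mm from the base axis. Payload 14.6 kg.
Tool frame: the origin (TCP) lies where the fingers leave the gripper's body, on its centre line; the fingertips stand 97 mm ahead of it and the grasp point (between the pads) lies ahead of it (grip_depth is the z of the grasp point in the tool frame, in mm); z points along the fingers, y is the line along which they close (so a half turn about z gives the same grasp; the last joint's range is limited). The gripper opens to 94 mm and grips with 3 to 60 N. Pads are 16 mm wide; open, the fingers measure 119 mm over their backs; the gripper's body (75 mm by 177 mm) begins 78 mm behind the grasp point.
Start: joints at [1.059, 0.3, 1.521, -0, 1.321, -0.067], TCP at [236.649, 496.475, 302.646] pointing down, gripper open.
Joint ranges: [-3.03, 3.03], [-0.79, 2.21], [0.23, 2.52], [-1.04, 4.18], [0, 3.07], [-2.55, 2.55]. Speed limits (rad/s): [2.22, 2.22, 2.57, 3.14, 3.14, 3.14].

INTERFACE

Orientations are given as [roll, pitch, yaw] about the fixed x, y, z axes, in that order (R = Rz(yaw) Ry(pitch) Rx(roll)).
In Python, from cell import read_state, camera, sign_off, regions_of, spot_point, grip_depth gives the robot as it stands. The module is installed in compiled form; this text tells all that it offers.
- The arm moves only by the tool send_rows, never from a script. Its argument "series" is a list of rows, each a list of 3 entries, a list of its own where there are three numbers: the shift along the world's x, y, z in mm, then the turn about the world's z in degrees, then the closure, from -1 (fully open) to 1 (shut), so that 0 is half open. A call has 1 to 12 rows; each row shifts and turns the commanded pose from where the row before left it; what a row does not reach is not made up. A row lasts 1/10 s, in which the tool goes at most 50 mm and 8.59 degrees, less where a joint would pass 70% of its speed; a pose out of reach is approached as far as the arm can. A call is refused whole if a number of a shift passes 50 or a number of a turn 8.59, either way. A call with a gripper value outside its range is refused whole. The fingers move at their own pace and stop on an object; "squeeze" is the grip in N (left out, the last holds). Time passes only in rows, so rows that do not move let the fingers close. It gives the time, the measured TCP pose, the force, the opening and the grip force at its end, in the units of the state.
- read_state(): the state, without advancing time (a new reading comes with each control period).
- camera(name): name is "scene" or "top" or "wrist"; returns a dict with "color" (420x560x3 uint8, blue, green, red), "fx", "fy", "cx", "cy" (pixels), "camera_from_world" (4x4, takes a point from world to camera coordinates). Camera axes: x right, y down, z forward; pixel columns grow to the right and rows downward; lengths in mm; the calibration is good to about 2 mm. A picture is of the moment at which its call begins. There is no depth.
- sign_off(): hands the job in; it is judged then, once.
Trained networks look in a picture, given as the dict that the camera call returned (one of the last four; its "shot" number tells which), for a name from the list of things; names that differ only in an ending like _2 or _b are one class to them, and where a whole thing is asked for, a point or a joint stands for the part that bears it (a point fixed in the world has none). Each returns a list of dicts, best first, with "confidence" (0 to 1); they miss things now and then, are a little off and sometimes report something else, mostly with a low value. They report only what shows in the picture. A call takes as long as a camera call. They do not tell look-alikes from the thing itself.
- regions_of(thing, picture): "mask" (420x560 bool, what is visible of it).
- spot_point(thing, picture): "point" ([x, y, z] in mm, in the coordinates of the camera as it stood for that picture, good to about 4 mm: a listed point, or the origin of a listed thing).
The state is a dict: "clock": time; "joints": joint angles; "qd": joint speeds; "effort": joint torques, N m; "eef_pos": TCP position; "eef_rot": TCP orientation; "wrist_force": force on the tool from outside, world axes, zero at the start; "moment": the same for the moment, N m; "finger_gap": finger opening in mm; "finger_force": force on a finger pad.
Only numpy, scipy, OpenCV 4.12 (cv2) and the standard library are available. Lean on these libraries where they do the work, as an engineer would, in place of code of your own. Each camera call takes 0.05 s, during which the arm holds its last target. There are 200 camera calls.

TASK

Lock the vial rack down on the mixer: take the T-key, the one with the flat wing handle, out of its block, pass its crossbar down through the slot in the rack's foot and the mixer deck, then turn it a quarter turn (either way) so that the crossbar lies squarely across the slot under the deck. Leave the key standing upright there, its collar flat on the rack's foot, and let go. Work gently, do not drag the rack about on the deck, and leave everything else where it is.

Things in the scene. Friction and masses are not known exactly. Their poses are not given: they have to be found in the camera images.
- key: The T-key, loose, about 80 g, at first upright in its block. Origin: centre of the underside of its steel collar (disc 28 mm across, 4 mm thick); z up along the shaft. Above the collar a neck, then the wing handle; below it an 8 mm shaft with the crossbar at its foot. Wing and crossbar both lie along the key's x; half a turn gives the same key.
- crossbar (a point): Centre of the key's crossbar, 22.5 mm below the key's origin; axes as the key's. The bar is 30 mm long (x), 7 mm wide (y) and 7 mm tall, from 19 to 26 mm below the key's origin.
- wing (a point): Centre of the key's flat black wing handle, 28 mm above the key's origin; axes as the key's. The wing is 44 mm long (x), 12 mm thick (y) and 24 mm tall, from 16 to 40 mm above the origin: grip it across the 12 mm.
- key_block: Fixed grey block 70 x 60 x 45 mm (x, y, z), origin under its centre, at the table top. In its top a slot 38 mm (along x) by 15 mm, 35 mm deep, in which the key stands with its collar on the block's top (key origin 45 mm above the table).
- mixer: Fixed bench mixer; origin on the table under the middle of its deck, x and y along its sides, z up. White housing 220 x 230 x 45 mm (x from -135 to +85 mm), four posts, and on them an aluminium deck 140 x 220 x 8 mm (x, y, z), top 83 mm above the table, with a lip 8 mm tall and wide along its edges. 30 mm free between housing and deck.
- slot (a point): Centre of the slot in the deck, at the deck's top face, 60 mm from the deck's middle towards the mixer's +y. Axes as the mixer's: slot 40 mm long (x), 13 mm wide (y), through the 8 mm deck. The rack's foot lies over it, so a seated key's collar underside is 6 mm above this point, its crossbar's top 5 mm under the deck.
- rack: Vial rack, loose, about 0.6 kg, standing on the deck within the lips (2 mm play), axes as the mixer's, origin at the centre of its underside. Steel foot 120 x 200 x 6 mm with a slot 46 x 18 mm (x, y) 60 mm along +y, over the deck's slot to about 1 mm. White block with capped vials at y from -95 to -15 mm, up to 52 mm above the origin.
- pin: Bystander: a plain locating pin, with a round black knob 32 mm across instead of a wing and no crossbar, standing in the other grey block. Origin: underside of its collar.
- pin_block: The fixed grey block of the pin, 70 x 60 x 45 mm, with a round hole. Origin under its centre.
- reagent: Bystander: white bottle, 48 mm in diameter, 100 mm tall, origin at its base.
- vial_a: Bystander: amber vial with a red cap, 26 mm in diameter, 45 mm tall, origin at its base.
- vial_b: Bystander: amber vial with a blue cap, 26 mm in diameter, 45 mm tall, origin at its base.
- dish: Bystander: clear shallow dish, 90 mm in diameter, 16 mm tall, origin at its base.
- carton: Bystander: small cardboard box 70 x 120 x 45 mm, origin at its base.
- driver: Bystander: screwdriver lying on the table, handle to its -x.
Things that resemble listed ones, but are neither listed nor needed, are in the scene too. Leave any orange or white look-alike of the key alone.

How it is judged:
By the outcome, as a careful person would: the job done as asked, in the order asked, and still so for the second after the job is handed in, with the robot touching nothing.
It also fails if it takes over 45 s, if anything falls off the work surface, if the arm or the gripper's body presses on something with over 40 N, if the wrist force passes 120 N, or if a joint passes its speed limit or range.

## Working session

There is one attempt and no reset: what is moved stays moved. The work goes in short steps, Python scripts to look and compute and a tool call to move; the robot and the scene stay as the last step left them, time stands still between calls to the robot, and variables do not carry over. Pictures are saved under pics/ and viewed, at most 10 in all, crops included, and the job is handed in when it is done.

Besides the shell and the picture viewer there is one more tool, called in YAML: its name, and indented under it one key for each argument. send_rows: Moves the arm, as the interface text tells. Its arguments: {"type":"object","properties":{"series":{"type":"array"},"squeeze":{"type":"number"}},"required":["series"]}

```bash
mkdir -p pics; cat > h.py <<'E'
import numpy as np, cv2
from cell import *
def world(p,pic):
    T=np.linalg.inv(pic["camera_from_world"]); return (T@np.r_[p,1])[:3]
def ray(uv,pic,z):
    T=np.linalg.inv(pic["camera_from_world"]); d=T[:3,:3]@np.array([(uv[0]-pic["cx"])/pic["fx"],(uv[1]-pic["cy"])/pic["fy"],1]); o=T[:3,3]
    return o+d*(z-o[2])/d[2]
def pix(P,pic):
    q=pic["camera_from_world"]@np.r_[P,1]; return np.array([pic["fx"]*q[0]/q[2]+pic["cx"],pic["fy"]*q[1]/q[2]+pic["cy"]])
E
python3 - <<'E'
from h import *
print(read_state(), grip_depth)
ims=[]
for n in ["scene","top"]:
    p=camera(n); cv2.imwrite(f"pics/{n}0.png",p["color"])
    for t in ["key","wing","key_block","slot","mixer","rack","pin","pin_block","reagent","vial_a","carton","dish","driver"]:
        for r in spot_point(t,p)[:4]:
            w=world(r["point"],p); print(n,t,round(r["confidence"],2),w.round(),pix(w,p).round())
E
```

```text
{'clock': 0.0, 'joints': array([ 1.05938382e+00,  3.00448304e-01,  1.52157761e+00,  1.38244154e-05,
        1.32064482e+00, -6.65926475e-02]), 'qd': array([-8.22912514e-04,  3.90117737e-03,  2.47771897e-03,  2.70413979e-05,
       -2.62255237e-04,  9.07734991e-04]), 'effort': array([ 1.44256461e-03, -5.31813705e+01, -3.52733195e+01,  7.09385751e-02,
        2.44765927e-02, -6.71930684e-05]), 'eef_pos': array([236.58977978, 496.3561181 , 302.10023261]), 'eef_rot': array([-3.14051786e+00, -8.50993360e-05,  2.69676932e+00]), 'wrist_force': array([0.61795593, 0.73919974, 0.40695837]), 'moment': array([-0.00692739, -0.00696349,  0.09745548]), 'finger_force': 0.0, 'finger_gap': 93.55092717372187} 78.39999999999999
scene key 0.68 [555.  66.  25.] [303. 229.]
scene key 0.61 [375. 131.  24.] [328. 177.]
scene key 0.56 [464. 114.  44.] [322. 197.]
scene wing 0.6 [376. 131.  53.] [329. 170.]
scene wing 0.43 [467. 116.  75.] [324. 191.]
scene key_block 0.75 [469. 111.   1.] [320. 208.]
scene slot 0.73 [547. -84.  85.] [244. 211.]
scene mixer 0.63 [ 558. -138.   -0.] [226. 232.]
scene rack 0.75 [
[... 1063 characters left out ...]
0.] [198. 252.]
top mixer 0.75 [458. 415.  -2.] [143. 239.]
top mixer 0.68 [ 397. -382.    1.] [390. 262.]
top rack 0.59 [ 553. -141.   83.] [318. 209.]
top pin 0.47 [542. 248.  48.] [194. 212.]
top pin_block 0.91 [545. 249.  -5.] [196. 214.]
top reagent 0.59 [732.  61.  -0.] [254. 158.]
top vial_a 0.56 [419. 236.  -1.] [198. 252.]
top vial_a 0.47 [720. 179.   4.] [219. 161.]
top carton 0.97 [ 640. -448.    2.] [409. 187.]
top carton 0.37 [466. 116.  75.] [234. 236.]
top dish 0.76 [ 397. -379.    0.] [390. 262.]
top driver 0.75 [ 554. -140.   84.] [318. 208.]
top driver 0.67 [461. 416.   1.] [143. 238.]
top driver 0.44 [462. 116.  45.] [235. 238.]
top driver 0.24 [545. 246.  -4.] [197. 214.]
```

View pics/top0.png

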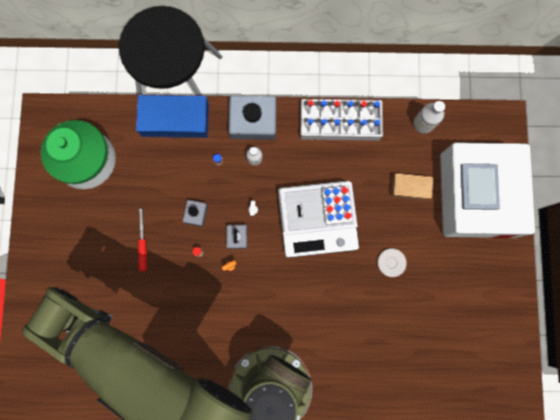

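View pics/scene0.png

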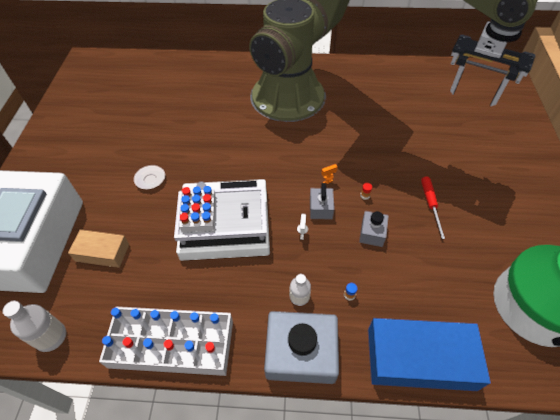

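The top view shows the key in its block at about px (235,237), with the wing along world x. The mixer slot is at px (299,211). The orange (229,265) and white (253,207) look-alikes lie on either side of the key.

send_rows:
  series:
    - [[20,-40,5],5,-1]
    - [[20,-40,5],5,-1]
    - [[20,-40,5],5,-1]
    - [[20,-40,5],5,-1]
    - [[20,-40,5],5,-1]
    - [[20,-40,5],0,-1]
    - [[20,-40,5],0,-1]
    - [[20,-40,0],0,-1]
    - [[20,-40,0],0,-1]
    - [[20,-20,0],0,-1]
    - [[0,0,0],0,-1]
    - [[0,0,0],0,-1]

```text
clock: 2.6
eef_pos: [436.6, 116.4, 337.5]
eef_rot: [3.141, -0.0, 3.132]
wrist_force: [0.4, 0.8, 0.5]
finger_gap: 94.3
finger_force: 0.0
```

```bash
cat > look.py <<'E'
from h import *
import sys
s=read_state(); print(s["clock"],s["eef_pos"].round(1),np.degrees(s["eef_rot"]).round(1),s["joints"].round(2),s["wrist_force"].round(1),s["finger_gap"])
p=camera("wrist"); cv2.imwrite(f"pics/{sys.argv[1]}.png",p["color"])
print(np.linalg.inv(p["camera_from_world"]).round(2),p["fx"],p["cx"],p["cy"])
for t in sys.argv[2:]:
    for r in spot_point(t,p)[:4]:
        w=world(r["point"],p); print(t,round(r["confidence"],2),w.round(1),pix(w,p).round())
    for r in regions_of(t,p)[:4]:
        m=r["mask"]; ys,xs=np.nonzero(m); 
        if len(xs)>10: print(" mask",t,round(r["confidence"],2),xs.size,xs.mean().round(1),ys.mean().round(1),cv2.minAreaRect(np.c_[xs,ys].astype(np.float32)))
E
python3 look.py w1 key wing key_block crossbar slot
```

```text
2.6 [436.6 116.4 337.5] [180.   -0.  179.4] [ 0.18  0.05  1.73  0.    1.36 -1.38] [0.4 0.8 0.5] 94.29296012013491
[[ 1.0000e-02  9.7000e-01  2.4000e-01  3.6400e+02]
 [ 1.0000e+00 -1.0000e-02 -0.0000e+00  1.1770e+02]
 [ 0.0000e+00  2.4000e-01 -9.7000e-01  4.1863e+02]
 [ 0.0000e+00  0.0000e+00  0.0000e+00  1.0000e+00]] 333.1312120340614 275.0307827019329 216.46368403850778
key 0.63 [466.7 114.5  42.6] [273. 223.]
key 0.56 [375.2 133.9  28. ] [289. 142.]
 mask key 0.83 639 234.1 292.9 ((233.2583465576172, 292.4426574707031), (19.65803337097168, 50.05940628051758), 17.744670867919922)
 mask key 0.81 703 289.8 141.4 ((290.3244934082031, 141.0641632080078), (24.080368041992188, 41.28063201904297), 79.3803482055664)
 mask key 0.55 684 274.5 227.7 ((274.5, 229.5), (43.0, 23.0), 90.0)
wing 0.9 [375.1 129.6  48.7] [286. 143.]
wing 0.85 [555.9  67.6  56.1] [235. 298.]
 mask wing 0.95 678 234.2 292.7 ((235.5, 293.0), (50.0, 21.0), 90.0)
 mask wing 0.85 749 290.0 141.0 ((290.51922607421875, 140.59617614746094), (24.906747817993164, 42.361083984375), 78.69007110595703)
 mask wing 0.65 658 274.2 22
[... 156 characters left out ...]
2634 272.5 217.3 ((272.7493591308594, 219.23150634765625), (64.99247741699219, 52.48253631591797), 87.87889862060547)
crossbar 0.81 [554.5  58.9   0.9] [233. 278.]
crossbar 0.6 [467.3 111.4  23.3] [271. 219.]
crossbar 0.58 [375.6 136.4   5.7] [290. 142.]
 mask crossbar 0.92 686 274.5 227.6 ((274.5, 229.5), (43.0, 23.0), 90.0)
 mask crossbar 0.92 649 234.2 292.9 ((235.0, 293.0), (48.0, 20.0), 90.0)
 mask crossbar 0.7 637 290.4 141.5 ((289.7500305175781, 141.25001525878906), (22.62741470336914, 40.305084228515625), 45.0)
slot 0.83 [542.3 -84.   82.1] [ 95. 300.]
 mask slot 0.69 13495 83.6 223.2 ((84.98888397216797, 254.3775634765625), (156.11207580566406, 170.7896728515625), 82.68097686767578)
```

View pics/w1.png

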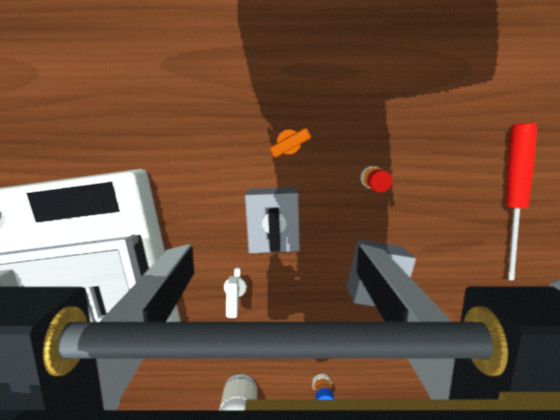

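The wrist view shows the key at px (274,228) in its block. The block is nearly axis-aligned. The orange look-alike is at (290,141) and the white one at (234,290).

send_rows:
  series:
    - [[15,-1,-35],0,-1]
    - [[15,0,-35],0,-1]
    - [[0,0,-27],0,-1]
    - [[0,0,0],0,-1]
    - [[0,0,0],0,-1]

```text
clock: 3.65
eef_pos: [466.8, 115.5, 241.4]
eef_rot: [-3.142, 0.0, 3.133]
wrist_force: [0.5, -0.2, -0.1]
finger_gap: 93.8
finger_force: 0.0
```

```bash
python3 look.py w2 key wing key_block; python3 - <<'E'
from h import *
p=camera("wrist"); im=p["color"]
c=pix([467,114.5,73],p); print(c)
ms=[r["mask"] for r in regions_of("key_block",p)[:1]]
g=im.max(2)
roi=np.zeros(g.shape,bool); x,y=c.astype(int); roi[y-60:y+60,x-60:x+60]=1
m=((g<45)&roi).astype(np.uint8)
n,l,st,ce=cv2.connectedComponentsWithStats(m); print(st,ce)
cv2.imwrite("pics/w2c.png",cv2.resize(im[y-75:y+75,x-100:x+100],None,fx=4,fy=4,interpolation=cv2.INTER_NEAREST)); print(x,y)
E
```

```text
3.65 [466.8 115.5 241.4] [-180.     0.   179.5] [ 0.17  0.21  1.78 -0.    1.15 -1.4 ] [ 0.5 -0.2 -0.1] 93.83360120424193
[[ 1.0000e-02  9.7000e-01  2.5000e-01  3.9415e+02]
 [ 1.0000e+00 -1.0000e-02 -0.0000e+00  1.1680e+02]
 [ 0.0000e+00  2.5000e-01 -9.7000e-01  3.2253e+02]
 [ 0.0000e+00  0.0000e+00  0.0000e+00  1.0000e+00]] 333.1312120340614 275.0307827019329 216.46368403850778
key 0.83 [553.4  60.7  28.8] [219. 302.]
key 0.67 [467.6 114.3  45.8] [273. 220.]
key 0.65 [376.2 131.7  25.5] [292. 110.]
 mask key 0.81 1219 274.5 225.1 ((274.0, 227.0), (60.0, 30.0), 90.0)
 mask key 0.77 1377 296.8 105.8 ((297.5000305175781, 105.99998474121094), (32.64659118652344, 60.821044921875), 63.43495178222656)
 mask key 0.63 871 222.7 302.9 ((223.0, 299.5), (45.0, 28.0), 90.0)
wing 0.98 [374.6 127.9  52. ] [289. 106.]
wing 0.9 [551.3  66.3  53.3] [220. 313.]
wing 0.84 [462.  114.1  73.3] [272. 223.]
 mask wing 0.95 1304 274.7 224.8 ((274.5, 227.0), (60.0, 31.0), 90.0)
 mask wing 0.71 814 223.0 302.8 ((224.12416076660156, 301.53692626953125), (27.034652709960938, 44.64814376831055), 34.99202346801758)
 mask wing 0.7 597 440.1 300.1 ((439.7644958496094, 298.8375549316406), (53.03754806518555, 13.30988883972168), 45.90938186645508)
 mask wing 0.65 1393 297.4 105.4 ((297.66302490234375, 104.09668731689453), (32.630615234375, 61.2474365234375), 41.987213134765625)
key_block 0.97 [466.5 112.8  -3.9] [272. 207.]
 mask key_block 0.78 4655 271.8 211.0 ((271.67584228515625, 214.51620483398438), (85.99258422851562, 72.3096694946289), 87.1375961303711)
 mask key_block 0.51 1198 274.8 225.0 ((274.5, 227.5), (59.0, 29.0), 90.0)
 mask key_block 0.4 15860 68.9 221.6 ((68.44860076904297, 264.80938720703125), (228.71286010742188, 134.4725341796875), 82.50414276123047)
[272.77662534 228.37181099]
[[     0      0    560    420 234448]
 [   267    197     15     60    752]] [[279.51705282 209.44555722]
 [274.18351064 226.47340426]]
272 228
```

View pics/w2c.png

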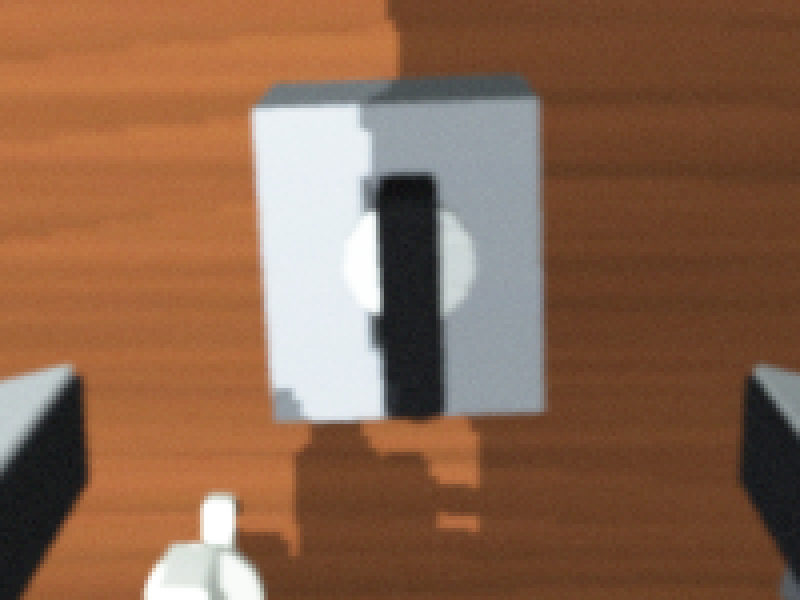

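The crop shows the wing upright in the block, at crop x of about 411 from y 178 to 415, leaning slightly. The block's top corners are at (253,108), (540,98), (545,410) and (275,420).

```bash
python3 - <<'E'
from h import *
p=camera("wrist")
f=lambda X,Y,z: ray((172+X/4,153+Y/4),p,z)
c=[f(*q,45) for q in [(253,108),(540,98),(545,410),(275,420)]]
print(np.array(c).round(1),np.mean(c,0))
for a,b in [(0,3),(1,2)]: 
    d=c[b]-c[a]; print(np.linalg.norm(d),np.degrees(np.arctan2(d[1],d[0])))
for a,b in [(0,1),(3,2)]: 
    d=c[b]-c[a]; print(np.linalg.norm(d),np.degrees(np.arctan2(-d[0],d[1])))
# wing top edges z=85
a=[f(378.,205,85),f(386.,405,85)];b=[f(436,205,85),f(444,405,85)]
for q in (a,b):
    d=q[1]-q[0]; print(np.array(q).round(1),np.degrees(np.arctan2(d[1],d[0])))
E
```

```text
[[432.6  83.3  45. ]
 [431.  143.2  45. ]
 [500.1 145.3  45. ]
 [502.   85.5  45. ]] [466.42517957 114.33438923  45.        ]
69.4331862769414 1.8551443095151048
69.17018900366166 1.780729923170341
59.89050509811477 1.5122220889311835
59.79967194008711 1.7637443373119348
[[444.9 110.2  85. ]
 [483.6 111.1  85. ]] 1.3944825576663058
[[445.  120.7  85. ]
 [483.6 122.1  85. ]] 2.0066925339118624
```

send_rows:
  series:
    - [[0,0,-30],2.2,-0.5]
    - [[0,0,-30],0,-0.5]
    - [[0,0,-28],0,-0.5]
    - [[0,0,0],0,-0.5]
    - [[0,0,0],0,1]
    - [[0,0,0],0,1]
    - [[0,0,0],0,1]
    - [[0,0,0],0,1]
    - [[0,0,0],0,1]
    - [[0,0,0],0,1]
  squeeze: 25

```text
clock: 5.15
eef_pos: [466.7, 115.5, 152.9]
eef_rot: [3.142, 0.0, -3.112]
wrist_force: [0.9, -0.6, 0.6]
finger_gap: 26.1
finger_force: 0.0
```

send_rows:
  series:
    - [[0,0,0],0,1]
    - [[0,0,0],0,1]
    - [[0,0,0],0,1]
    - [[0,0,0],0,1]

```text
clock: 5.55
eef_pos: [466.7, 115.4, 152.7]
eef_rot: [-3.142, -0.0, -3.112]
wrist_force: [0.0, -0.1, 0.5]
finger_gap: 12.1
finger_force: 25.0
```

send_rows:
  series:
    - [[0,0,15],0,1]
    - [[0,0,30],0,1]
    - [[0,0,35],0,1]
    - [[0,0,30],0,1]
    - [[5,-35,10],0,1]
    - [[10,-40,0],0,1]
    - [[10,-40,0],0,1]
    - [[8,-40,0],0,1]
    - [[0,0,0],0,1]
    - [[0,0,0],0,1]

```text
clock: 6.55
eef_pos: [499.5, -39.9, 272.4]
eef_rot: [3.141, -0.001, -3.113]
wrist_force: [-0.2, -0.7, -0.9]
finger_gap: 11.6
finger_force: 25.0
```

```bash
python3 look.py w3 slot rack mixer key wing
```

```text
6.55 [499.5 -39.9 272.4] [ 180.    -0.  -178.4] [-0.15  0.22  1.7   0.    1.23 -1.75] [-0.2 -0.7 -0.9] 11.5595988970794
[[-3.0000e-02  9.7000e-01  2.4000e-01  4.2698e+02]
 [ 1.0000e+00  3.0000e-02  1.0000e-02 -4.1290e+01]
 [ 0.0000e+00  2.4000e-01 -9.7000e-01  3.5349e+02]
 [ 0.0000e+00  0.0000e+00  0.0000e+00  1.0000e+00]] 333.1312120340614 275.0307827019329 216.46368403850778
 mask slot 0.84 23733 157.5 169.2 ((145.2762908935547, 206.5216522216797), (172.54873657226562, 275.87249755859375), 84.47245788574219)
rack 0.62 [ 553.5 -144.4   84.3] [153. 278.]
 mask rack 0.78 22716 119.9 263.5 ((137.7803955078125, 287.558349609375), (153.65541076660156, 271.18463134765625), 83.74596405029297)
 mask mixer 0.96 23969 157.7 169.5 ((146.6633758544922, 223.11480712890625), (213.02186584472656, 275.899169921875), 86.42366790771484)
 mask mixer 0.6 3679 531.3 250.0 ((532.6873779296875, 250.07223510742188), (63.77325439453125, 73.90859985351562), 12.33908748626709)
key 0.72 [551.6  64.2  26.5] [372. 258.]
key 0.65 [376.2 131.5  28.1] [465.  81.]
key 0.58 [499.4 -41.9 164. ] [271. 256.]
 mask key 0.78 2449 275.4 271.4 ((272.2720031738281, 270.5926513671875), (36.888179779052734, 102.0801773071289), 4.455602645874023)
 mask key 0.77 1085 376.7 264.2 ((375.5594787597656, 263.9567565917969), (32.28425216674805, 45.59305953979492), 8.972625732421875)
 mask key 0.69 1587 479.5 74.4 ((478.2818298339844, 72.48137664794922), (29.658227920532227, 87.22760009765625), 59.6567497253418)
wing 0.95 [494.3 -37.8 190.4] [278. 265.]
wing 0.93 [372.  128.9  47.5] [476.  72.]
 mask wing 0.68 1583 479.4 74.5 ((477.9997863769531, 72.85379028320312), (30.016063690185547, 86.36458587646484), 59.6567497253418)
 mask wing 0.6 1125 376.7 264.4 ((375.70648193359375, 263.994873046875), (31.897659301757812, 46.32754898071289), 6.709836483001709)
```

View pics/w3.png

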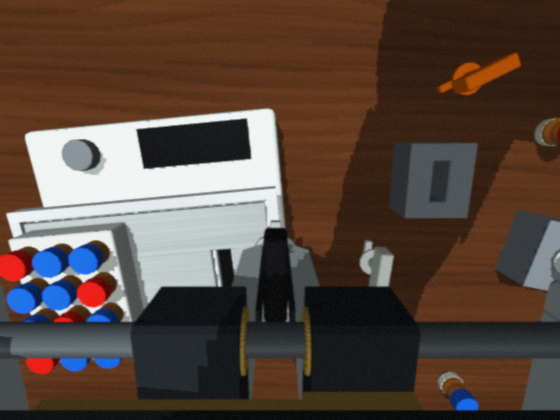

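The key hangs in the gripper at px (275,270). The slot at about (225,265) is partly hidden by the closed gripper, so I'll move forward for a clear view.

send_rows:
  series:
    - [[25,-8,0],0,1]
    - [[25,-8,0],0,1]
    - [[20,-4,0],2,1]
    - [[0,0,0],2,1]
    - [[0,0,0],0,1]

```text
clock: 7.6
eef_pos: [569.8, -59.6, 272.2]
eef_rot: [3.141, -0.001, -3.041]
wrist_force: [-0.6, 0.4, -1.2]
finger_gap: 12.2
finger_force: 25.0
```

```bash
python3 look.py w4 slot rack; python3 -c "
import cv2;im=cv2.imread('pics/w4.png');cv2.imwrite('pics/w4c.png',cv2.resize(im[110:290,130:370],None,fx=3.3333,fy=3.3333,interpolation=cv2.INTER_CUBIC))"
```

```text
7.6 [569.8 -59.6 272.2] [ 180.    -0.  -174.3] [-0.17  0.38  1.49 -0.    1.27 -1.84] [-0.6  0.4 -1.2] 12.208256725052456
[[-1.0000e-01  9.6000e-01  2.4000e-01  4.9760e+02]
 [ 9.9000e-01  1.0000e-01  2.0000e-02 -6.6010e+01]
 [ 0.0000e+00  2.4000e-01 -9.7000e-01  3.5333e+02]
 [ 0.0000e+00  0.0000e+00  0.0000e+00  1.0000e+00]] 333.1312120340614 275.0307827019329 216.46368403850778
slot 0.68 [544.5 -79.4  79.1] [253. 189.]
 mask slot 0.95 28220 189.4 92.4 ((169.53192138671875, 151.06813049316406), (248.1842498779297, 292.7900390625), 88.51853942871094)
 mask rack 0.59 38538 154.7 189.0 ((156.53001403808594, 194.69924926757812), (157.12588500976562, 292.68353271484375), 88.56790161132812)
```

View pics/w4c.png

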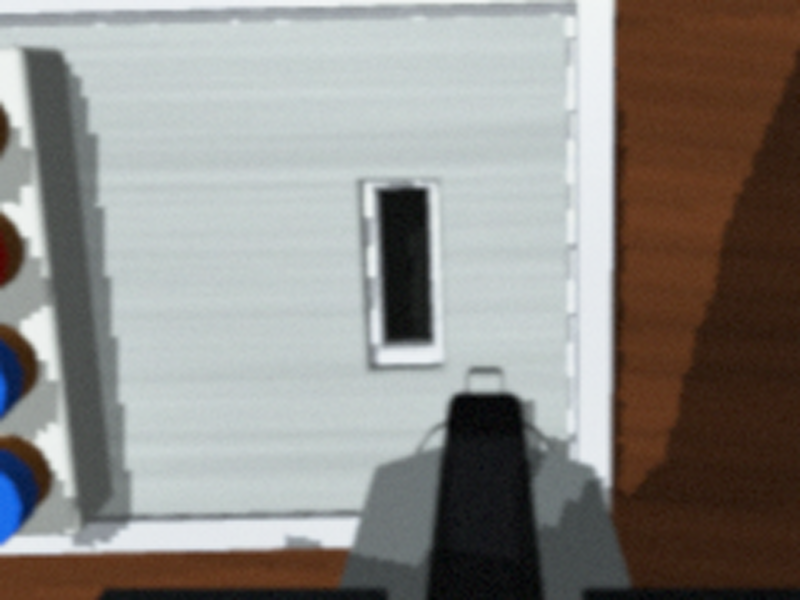

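The crop shows the deck slot as a dark area with corners near (378,190), (428,186), (432,343) and (384,344). The foot slot around it has corners (360,181), (440,178), (443,363) and (370,367). The held key's bar end is at (485,378).

```bash
python3 - <<'E'
from h import *
p=camera("wrist"); im=p["color"]
s=read_state(); print(s["eef_pos"])
f=lambda X,Y,z: ray((130+X*.3,110+Y*.3),p,z)
def quad(q,z):
    c=np.array([f(*a,z) for a in q]); print(c.round(1).tolist(),"mean",c.mean(0).round(1))
    for a,b in [(0,3),(1,2)]: d=c[b]-c[a]; print("long",np.linalg.norm(d).round(1),np.degrees(np.arctan2(d[1],d[0])).round(2))
    print("w",np.linalg.norm(c[1]-c[0]).round(1),np.linalg.norm(c[2]-c[3]).round(1))
quad([(378,190),(428,186),(432,343),(384,344)],83)
quad([(360,181),(440,178),(443,363),(370,367)],89)
# deck lip long edges (outer): left lip outer edge right side
for a,b,z in [((613,20),(613,450),91),((577,20),(577,450),91),((0,12),(575,2),91),((85,520),(355,513),89)]:
    A,B=f(*a,z),f(*b,z); d=B-A; print(A.round(1),B.round(1),np.degrees(np.arctan2(d[1],d[0])).round(2))
# bar end
k=s["eef_pos"]; yaw=s["eef_rot"][2]
for z,pts in [(138.5,[(468,390),(502,390)]),(145.5,[(470,369),(502,369)])]:
    print(z,[((f(*q,z)-k)@np.array([[np.cos(yaw),-np.sin(yaw),0],[np.sin(yaw),np.cos(yaw),0],[0,0,1]])).round(1) for q in pts])
# wing near end top edge, z=origin+40
print([((f(*q,204.5)-k)@np.array([[np.cos(yaw),-np.sin(yaw),0],[np.sin(yaw),np.cos(yaw),0],[0,0,1]])).round(1) for q in [(452,398),(520,398)]], np.degrees(yaw))
E
```

```text
[569.48661435 -59.46851531 272.87917198]
[[526.9, -88.5, 83.0], [524.7, -76.5, 83.0], [563.6, -72.1, 83.0], [565.1, -84.1, 83.0]] mean [545.1 -80.3  83. ]
long 38.4 6.59
long 39.1 6.45
w 12.2 12.1
[[524.5, -92.4, 89.0], [522.0, -73.6, 89.0], [566.9, -68.8, 89.0], [569.7, -86.7, 89.0]] mean [545.8 -80.4  89. ]
long 45.6 7.22
long 45.2 6.07
w 19.0 18.1
[482.5 -37.7  91. ] [584.6 -24.5  91. ] 7.32
[483.3 -45.8  91. ] [585.5 -33.5  91. ] 6.87
[ 494.5 -176.1   91. ] [479.5 -46.7  91. ] 96.63
[ 617.3 -156.2   89. ] [608.6 -87.6  89. ] 97.27
138.5 [array([  10.7,    2.2, -134.4]), array([  10.7,   -4.7, -134.4])]
145.5 [array([  17. ,    1.7, -127.4]), array([  17. ,   -4.5, -127.4])]
[array([ 28.5,   3.5, -68.4]), array([ 28.5,  -6. , -68.4])] -174.31008408907545
```

```bash
python3 - <<'E'
from h import *
p=camera("wrist"); s=read_state(); k=s["eef_pos"]; yaw=s["eef_rot"][2]
f=lambda X,Y,z: ray((130+X*.3,110+Y*.3),p,z)
M=np.array([[np.cos(yaw),-np.sin(yaw),0],[np.sin(yaw),np.cos(yaw),0],[0,0,1]])
for q,z in [((485,369),138.5),((485,391),145.5),((486,398),180.5)]: print(((f(*q,z)-k)@M).round(1))
print(k,np.degrees(yaw))
E
```

```text
[  15.1   -1.2 -134.4]
[  12.5   -1.2 -127.4]
[ 21.4  -1.3 -92.4]
[569.51370004 -59.4592263  272.86691327] -174.30006215714806
```

send_rows:
  series:
    - [[-12,-11,0],1,1]
    - [[-12,-11,0],0,1]
    - [[0,0,-20],0,1]
    - [[0,0,-20],0,1]
    - [[0,0,0],0,1]
    - [[0,0,0],0,1]

```text
clock: 8.55
eef_pos: [545.8, -81.5, 233.2]
eef_rot: [-3.142, 0.0, -3.024]
wrist_force: [0.0, -0.8, -0.3]
finger_gap: 11.7
finger_force: 25.0
```

```bash
python3 look.py w5; python3 -c "
import cv2;im=cv2.imread('pics/w5.png');cv2.imwrite('pics/w5c.png',cv2.resize(im[130:310,155:395],None,fx=3.3333,fy=3.3333,interpolation=cv2.INTER_CUBIC))"
```

```text
8.55 [545.8 -81.5 233.2] [-180.     0.  -173.3] [-0.21  0.37  1.6  -0.    1.18 -1.9 ] [ 0.  -0.8 -0.3] 11.714271392876187
[[-1.200e-01  9.600e-01  2.400e-01  4.736e+02]
 [ 9.900e-01  1.100e-01  3.000e-02 -8.912e+01]
 [ 0.000e+00  2.500e-01 -9.700e-01  3.143e+02]
 [ 0.000e+00  0.000e+00  0.000e+00  1.000e+00]] 333.1312120340614 275.0307827019329 216.46368403850778
```

View pics/w5c.png

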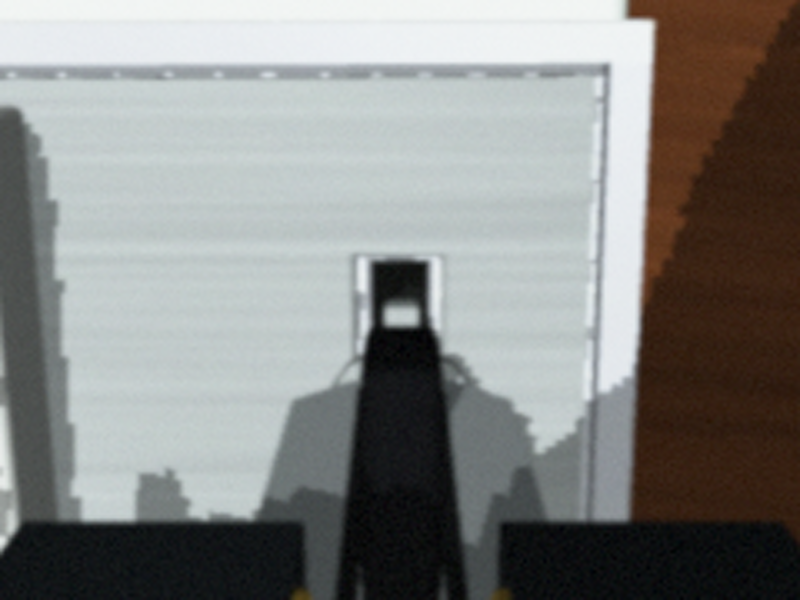

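The bar end sits centred over the dark slot at about crop (402,312), and the slot spans x 373–428. It is aligned well enough to go down gently.

send_rows:
  series:
    - [[0,0,-8],0,1]
    - [[0,0,-5],0,1]
    - [[0,0,-5],0,1]
    - [[0,0,-5],0,1]
    - [[0,0,-5],0,1]
    - [[0,0,-4],0,1]
    - [[0,0,0],0,1]
    - [[0,0,0],0,1]

```text
clock: 9.4
eef_pos: [545.7, -81.5, 200.7]
eef_rot: [-3.142, -0.0, -3.024]
wrist_force: [0.5, 0.5, -1.4]
finger_gap: 11.4
finger_force: 25.0
```

send_rows:
  series:
    - [[0,0,-2],0,1]
    - [[0,0,-1],0,1]
    - [[0,0,0],0,1]
    - [[0,0,0],0,1]

```text
clock: 9.8
eef_pos: [545.7, -81.5, 197.7]
eef_rot: [-3.142, 0.0, -3.024]
wrist_force: [-0.4, -0.6, -1.1]
finger_gap: 11.7
finger_force: 25.0
```

send_rows:
  series:
    - [[0,0,0],-8,1]
    - [[0,0,0],-8,1]
    - [[0,0,0],-8,1]
    - [[0,0,0],-8,1]
    - [[0,0,0],-8,1]
    - [[0,0,0],-8,1]
    - [[0,0,0],-8,1]
    - [[0,0,0],-8,1]
    - [[0,0,0],-8,1]
    - [[0,0,0],-8,1]
    - [[0,0,0],-8,1]
    - [[0,0,0],-2,1]

```text
clock: 11.0
eef_pos: [545.7, -81.5, 197.7]
eef_rot: [3.141, 0.0, 1.683]
wrist_force: [0.1, -0.3, -0.6]
finger_gap: 11.7
finger_force: 25.0
```

send_rows:
  series:
    - [[0,0,-0.5],0,1]
    - [[0,0,0],0,1]
    - [[0,0,-0.5],0,1]
    - [[0,0,0],0,1]
    - [[0,0,0],0,1]

```text
clock: 11.5
eef_pos: [545.7, -81.5, 196.7]
eef_rot: [3.142, 0.0, 1.688]
wrist_force: [-0.9, -0.2, 0.2]
finger_gap: 11.6
finger_force: 25.0
```

send_rows:
  series:
    - [[0,0,-0.3],0,1]
    - [[0,0,0],0,1]
    - [[0,0,0],0,1]

```text
clock: 11.8
eef_pos: [545.7, -81.5, 196.6]
eef_rot: [3.141, 0.0, 1.688]
wrist_force: [-3.2, 0.2, 6.2]
finger_gap: 11.4
finger_force: 25.0
```

send_rows:
  series:
    - [[0,0,-0.3],0,1]
    - [[0,0,0],0,1]
    - [[0,0,0],0,1]

```text
clock: 12.1
eef_pos: [545.7, -81.5, 196.6]
eef_rot: [3.141, 0.0, 1.688]
wrist_force: [-4.7, 1.4, 9.2]
finger_gap: 11.9
finger_force: 25.0
```

send_rows:
  series:
    - [[0,0,0.3],0,1]
    - [[0,0,0],0,1]
    - [[0,0,0],0,0.5]
    - [[0,0,0],0,0.2]
    - [[0,0,0],0,0]
    - [[0,0,0],0,0]
    - [[0,0,0],0,0]
    - [[0,0,0],0,0]
    - [[0,0,0],0,0]

```text
clock: 13.0
eef_pos: [545.7, -81.5, 196.3]
eef_rot: [3.142, 0.0, 1.688]
wrist_force: [-0.8, -0.1, 0.3]
finger_gap: 47.0
finger_force: 0.0
```

send_rows:
  series:
    - [[0,0,5],0,0]
    - [[0,0,15],0,0]
    - [[0,0,25],0,0]
    - [[0,0,30],0,0]
    - [[0,0,30],0,-0.5]
    - [[0,0,0],0,-1]
    - [[0,0,0],0,-1]
    - [[0,0,0],0,-1]
    - [[0,0,0],0,-1]
    - [[0,0,0],0,-1]

```text
clock: 14.0
eef_pos: [545.5, -81.5, 300.6]
eef_rot: [-3.14, -0.0, 1.688]
wrist_force: [0.3, -0.3, 0.1]
finger_gap: 91.3
finger_force: 0.0
```

```bash
python3 look.py w6 key wing; python3 -c "
import cv2;im=cv2.imread('pics/w6.png');cv2.imwrite('pics/w6c.png',cv2.resize(im[100:340,120:440],None,fx=2.5,fy=2.5,interpolation=cv2.INTER_CUBIC))"
```

```text
14.0 [545.5 -81.5 300.6] [-179.9   -0.    96.7] [-0.21  0.31  1.52 -0.    1.32 -0.33] [ 0.3 -0.3  0.1] 91.34675892126391
[[ 9.9000e-01  1.1000e-01  3.0000e-02  5.3560e+02]
 [ 1.2000e-01 -9.6000e-01 -2.4000e-01 -1.0480e+01]
 [-0.0000e+00  2.4000e-01 -9.7000e-01  3.8172e+02]
 [ 0.0000e+00  0.0000e+00  0.0000e+00  1.0000e+00]] 333.1312120340614 275.0307827019329 216.46368403850778
key 0.7 [544.8 -83.   87.3] [276. 215.]
key 0.59 [552.8  60.   29.7] [301.  61.]
 mask key 0.89 1221 306.0 52.4 ((305.9132080078125, 55.216407775878906), (51.35139465332031, 31.231525421142578), 10.539183616638184)
 mask key 0.86 1114 275.6 220.3 ((275.5, 222.0), (56.0, 29.0), 90.0)
wing 0.62 [541.  -79.5 117. ] [272. 219.]
wing 0.61 [549.8  66.3  53.7] [301.  47.]
 mask wing 0.88 1140 275.8 219.9 ((276.0, 222.0), (56.0, 30.0), 90.0)
 mask wing 0.78 1214 305.7 52.8 ((305.7030944824219, 55.565887451171875), (48.60390090942383, 32.16184616088867), 12.26477336883545)
```

View pics/w6c.png

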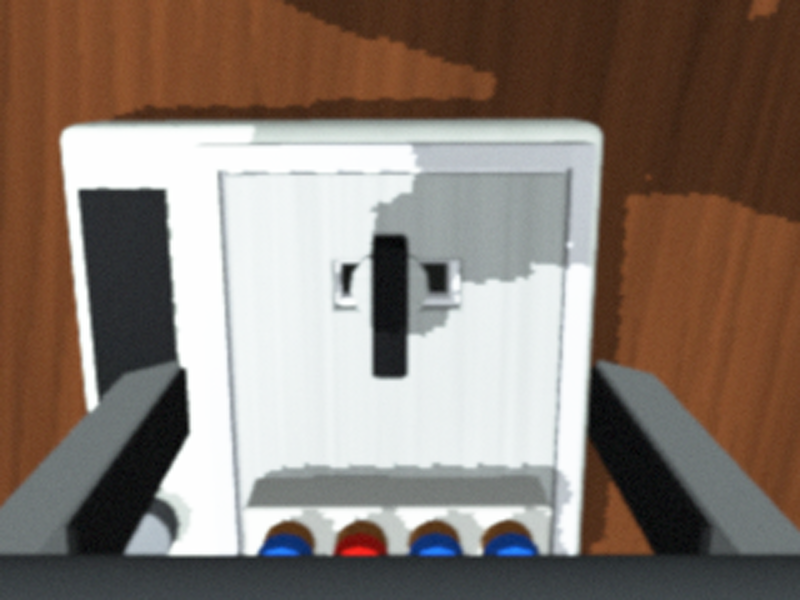

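The key stands upright with its collar flat on the foot at crop (390,290). The wing is square across the slot, which spans x 335–460, and the gripper is clear. I'm handing the job in.

```bash
python3 -c "
from cell import *
print(sign_off())"
```

```text
the job is handed in; nothing more can be done
None
```

The T-key is locked in the mixer deck: quarter-turned so its crossbar lies across the slot, collar seated on the rack's foot, released and standing upright; the job was handed in at about 14 s on the robot's clock.

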